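# Clear the jammed bolt chute

### The arm

A 7-joint arm with a two-finger parallel gripper is mounted at the origin on a cart in front of the work surface, level with it; the furniture and walls round the work are solid. World frame = base frame: x ahead of the robot, y to its left, z up, the work surface at z = 0. Lengths are in m, angles in rad, forces in N, time in s.
With the tool pointing down it reaches from about 0.425 to 1.025 m from the base axis. Payload 9.4 kg.
Tool frame: the origin (TCP) lies at the very end of the fingers, on their centre line; the grasp point (between the pads) lies 19 mm behind it; z points along the fingers, y is the line along which they close (so a half turn about z gives the same grasp; the last joint's range is limited). The gripper opens to 85 mm and grips with 20 to 120 N. Pads are 22 mm wide; open, the fingers measure 114 mm over their backs; the gripper's body (76 mm by 85 mm) begins 54 mm behind the grasp point. The pads swing forward as they close: fully open they stand 13 mm farther back than shut.
Start: joints at [-1.203, 0.599, -0.003, 1.599, 0.002, 0.943, -0.08], TCP at [0.312, 0.654, 0.231] pointing down, gripper open.
Joint ranges: [-2.57, 2.57], [-0.35, 1.97], [-1.29, 1.29], [0.11, 2.56], [-1.05, 4.19], [0.11, 1.86], [-2.63, 2.63]. Speed limits (rad/s): [2.22, 2.22, 3.01, 3.01, 3.14, 3.14, 3.14].

### API

Orientations are given as [roll, pitch, yaw] about the fixed x, y, z axes, in that order (R = Rz(yaw) Ry(pitch) Rx(roll)).
In Python, from bench import bot, hand, telemetry, eyes, finish_job gives the robot as it stands. Calls block until the motion is done:
- bot.movep(position, orientation): joint-space move of the TCP to a pose.
- bot.move_l(position, frame=None, vel=0.15, stop_force=None): straight line of the TCP; frame=None keeps the orientation; vel is the mean speed in m/s. With stop_force (N) it stops when the force on the tool has changed by that much, and returns True; else False.
- bot.set_joints(angles): joint-space move.
- hand.ungrasp() and hand.close_gripper(grip_force=None): open the fingers fully, or close them until they stop; grip_force is the grip in N (None keeps the last).
- bot.sleep(seconds).
- bot.solve_ik(position, orientation): joint angles nearest the present ones, or None.
- telemetry.sense(): the state.
- eyes.snapshot(name): name is "scene" or "top" or "wrist"; returns a dict with "pixels" (420x560x3 uint8, red, green, blue), "K" (3x3 intrinsics, pixels), "dist" ([k1, k2, p1, p2, k3] as OpenCV has them; the pictures are not rectified), "R" (3x3) and "t" (3): a world point X has camera coordinates R X + t. Camera axes: x right, y down, z forward; pixel columns grow to the right and rows downward; lengths in m; the calibration is good to about 2 mm. A picture is of the moment at which its call begins. There is no depth.
A pose or a line that the arm cannot do raises bot.Unreachable and nothing moves.
- finish_job(): hands the job in; it is judged then, once.
The state is a dict: "t": time; "q": joint angles; "joint_vel": joint speeds; "joint_torque": joint torques, N m; "tool_pos": TCP position; "orientation": TCP orientation; "force": force on the tool from outside, world axes, zero at the start; "torque": the same for the moment, N m; "finger_gap": opening from 0.0 (shut) to 1.0 (fully open); "gripper_force": force on a finger pad.
Only numpy, scipy, OpenCV 4.12 (cv2) and the standard library are available. Lean on these libraries where they do the work, as an engineer would, in place of code of your own. Each camera call takes 0.05 s, during which the arm holds its last target. There are 200 camera calls.

### The job

A long bolt has jammed across the narrowing throat of the bolt chute, with both its ends caught under the folded-in lips. Push it back up the chute with the fingertips until it lies clear of the lips in the open hopper, then lift it out and lay it inside the round steel dish. Then swing the hopper lid over and leave it fully shut; do not disturb the things standing about.

Things in the scene. Friction and masses are not known exactly. Their poses are not given: they have to be found in the camera images.
- bolt_chute: Bolt chute of bare sheet metal on a grey stand, screwed to the bench (never moves): level hopper at the back, chute falling from it towards the robot. Origin: on the bench under its middle; x points up the chute, from the mouth to the hopper, y to its left, z up. The points below give its parts in this frame. Sheet 2.5 mm thick.
- hopper_floor (a point): Middle of the hopper's level floor, on the surface: chute frame x = 65, y = 0, z = 90 mm. The floor runs from x = 10 to 142 mm and y = -65 to 65 mm, with walls up to z = 126 mm left, right and back; open above and towards the chute.
- chute_fold (a point): Middle of the fold where hopper floor meets chute: chute frame x = 10, z = 90 mm. From here the chute floor falls 15 degrees towards -x. Inner width 130 mm here, narrowing evenly from x = 5 mm to 60 mm at x = -82 mm, then 60 mm down to the mouth. Walls stand 36 mm square to the floor.
- lip_end (a point): Middle of the slot at the upper end of the lips: chute frame x = -11, z = 122 mm. From here down to the mouth both chute walls are folded inwards at the top, 36 mm above the chute floor, leaving a straight open slot 46 mm wide (y = -23 to 23) through which fingers reach the floor. No lips over the hopper.
- chute_mouth (a point): Middle of the chute floor at the discharge mouth: chute frame x = -125, z = 54 mm. Under it a fixed black bin, x = -231 to -121 mm, 120 mm wide, 36 mm high; the few short bolts and the nut in it are fixed and stay there.
- long_bolt: The jammed dark hex bolt, loose, about 0.1 kg: shank 12 mm thick, 90 mm long; hex head 22 mm over corners, 8 mm thick; 98 mm in all. Origin on its axis at mid-length; y axis runs along it towards the head; balances 7 mm from the origin towards the head. Starts across the chute at about x = -29 mm, head to the chute's left, axis 8 mm above the sloping floor. Stays put on the hopper's level floor.
- bolt_head (a point): Centre of the outer face of the bolt's head, 49 mm from its origin.
- bolt_tip (a point): Centre of the bolt's threaded end, 49 mm from its origin the other way.
- parts_dish: Round shallow steel dish, loose, 0.35 kg, 168 mm across the rim and 30 mm high; inner floor 4 mm above the bench, about 130 mm across, flaring sides. Origin: centre of its underside.
- hopper_lid (a joint): Angle of the grey hopper lid, rad: 0 fully shut, its edge on the hopper's rim all round; 1.57 upright; at most 2.0. Starts open at 1.8 to 2.0, leaning away to the chute's right. The hinge is a little stiff: the lid stays put within about 0.4 rad of upright and falls shut by itself once below about 1.1.
- lid_hinge (a point): Middle of the lid's hinge axis, which runs along the chute's x on the right rim of the hopper (chute frame: x = 77, y = -70.5, z = 127 mm).
- lid_edge (a point): Middle of the lid's free edge, 142 mm from the hinge axis; moves with the lid. The lid is a shallow shell, 138 mm along the hinge, 13 mm deep; when open its outer face looks to the chute's right (-y). A finger tab 50 mm long stands 17 mm out beyond this edge: the lid reaches 286 mm above the bench when upright.
- bolt_a: Bystander: short hex bolt standing on its head, 40 mm tall, on the bench just left of the chute. Origin under its head.
- bolt_b: Bystander: short hex bolt standing on its head, 34 mm tall, on the bench just left of the chute.
- nut: Bystander: hex nut lying flat, 25 mm wide, 11 mm high, beside the short bolts.

How it is judged:
On the way, in this order (a step that is already met when the one before it is completed fails the run):
1. the bolt has been pushed back up and lies in the open hopper, all of it clear of the lips, still low on the hopper floor (x of each of bolt_head, bolt_tip in the frame of bolt_chute above 0.01 m and z of each of bolt_head, bolt_tip in the frame of bolt_chute below 0.112 m), for 0.2 s.
2. the bolt lies inside the dish, let go (horizontal distance between each of bolt_head, bolt_tip and parts_dish below 0.082 m and z of each of bolt_head, bolt_tip in the frame of parts_dish below 0.036 m and z of long_bolt in the frame of parts_dish above 0 m and contact force between long_bolt and the fingers below 0.05 N), for 0.3 s.
At the end, for the whole second after the job is handed in: The whole bolt lies at rest inside the rim of the upright dish (both ends within 82 mm of its centre and less than 36 mm above its underside), and the hopper lid is shut to within 0.03 rad (about 4 mm at its free edge) (horizontal distance between each of bolt_head, bolt_tip and parts_dish below 0.082 m and z of each of bolt_head, bolt_tip in the frame of parts_dish below 0.036 m and z of long_bolt in the frame of parts_dish above 0 m and value of joint hopper_lid below 0.03 rad and linear speed of each of long_bolt, parts_dish below 0.02 m/s and angle between parts_dish's own z axis and vertical below 0.1 rad); the robot touches nothing.
It fails at once if a bystander (the two standing short bolts or the nut) is shoved more than 30 mm or a bolt knocked over (distance of any of bolt_a, bolt_b, nut from where it was at the start of the episode above 0.03 m or angle between any of bolt_a, bolt_b's own z axis and vertical above 0.5 rad).
It also fails if it takes over 64 s, if anything falls off the work surface, if the arm or the gripper's body presses on something with over 40 N, if the wrist force passes 120 N, or if a joint passes its speed limit or range.

## Working session

There is one attempt and no reset: what is moved stays moved. The work goes in short steps, each a Python script; the robot and the scene stay as the last script left them, time stands still between calls to the robot, and variables do not carry over. Pictures are saved under pics/ and viewed, at most 10 in all, crops included, and the job is handed in when it is done.

```bash
ls; mkdir -p pics
python3 - <<'E'
from bench import bot,hand,telemetry,eyes
import cv2,pickle
d={}
for n in("scene","top"):
    s=eyes.snapshot(n); d[n]=s
    cv2.imwrite(f"pics/{n}0.png",s["pixels"][:,:,::-1])
    print(n,s["K"],s["dist"],s["R"],s["t"])
pickle.dump(d,open("d0.pkl","wb"))
print(telemetry.sense())
E
```

```text
pics
scene [[477.2242839    0.         278.55304924]
 [  0.         477.2242839  210.3271286 ]
 [  0.           0.           1.        ]] [0.05276698 0.         0.         0.         0.        ] [[-0.91420022 -0.4045745   0.02361004]
 [-0.17779072  0.3480298  -0.92047038]
 [ 0.36418185 -0.84569187 -0.39009851]] [0.52751847 0.11578044 0.94115681]
top [[489.54037713   0.         282.38818726]
 [  0.         489.54037713 208.40942318]
 [  0.           0.           1.        ]] [-0.17350893  0.          0.          0.          0.        ] [[ 0.0288882  -0.99936804 -0.02071219]
 [-0.989189   -0.02560135 -0.14439423]
 [ 0.14377272  0.02465956 -0.98930345]] [0.23701857 0.51754995 0.96909868]
{'t': 0.1, 'q': array([-1.20269371,  0.60005017, -0.00254937,  1.6000579 ,  0.00178948,
        0.94290263, -0.07976236]), 'joint_vel': array([ 0.00070334, -0.00244396, -0.00099529, -0.00350558,  0.00047378,
        0.0013685 ,  0.00035981]), 'joint_torque': array([ 5.94945697e-03, -7.77998400e+01,  1.56976361e+00, -2.58624083e+01,
        1.25940505e-02,  5.42157039e-03, -2.19037264e-05]), 'tool_pos': array([0.31177488, 0.6540658 , 0.23049671]), 'orientation': array([-3.14018194e+00,  1.19877251e-04,  2.69688503e+00]), 'force': array([ 0.12541245, -0.26072927, -0.30591392]), 'torque': array([0.02439244, 0.00237443, 0.06274172]), 'gripper_force': 0.0, 'finger_gap': 0.9955854376662309}
```

View pics/scene0.png

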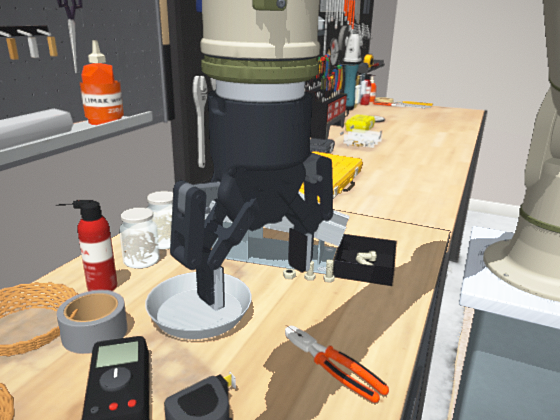

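View pics/top0.png

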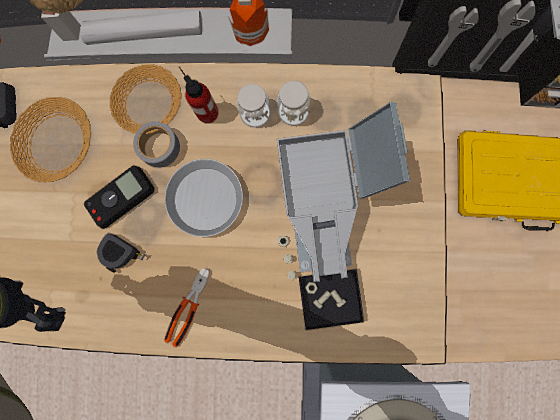

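The scene view has the gripper in front of the chute. The top view shows the dish at (204,198), the hopper at about (318,175), the lid open to the right at (380,150), the throat at (325,235) and the bin at (332,300). The bystanders are at (285,240), (290,260) and (293,275). I'll enlarge the chute.

Run:
```python
import cv2,pickle
p=pickle.load(open("d0.pkl","rb"))["top"]["pixels"][:,:,::-1]
c=p[120:335,265:425]
c=cv2.resize(c[:150],None,fx=4,fy=4,interpolation=cv2.INTER_CUBIC)
cv2.imwrite("pics/c1.png",c)
```

```text
(no output)
```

View pics/c1.png

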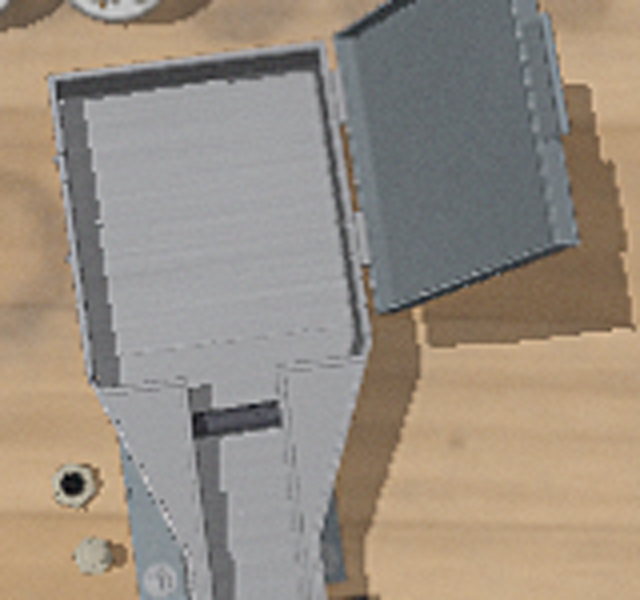

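The crop (4x, origin 265,120) shows these points:
- Rim outer corners: back-left (50,77), back-right (323,43).
- Lip ends at the slot: (188,388) and (278,368).
- Bolt: visible across the slot from (192,425) to (283,412).

Next I'll compute the poses.

```bash
cat > h.py <<'E'
import numpy as np,cv2,pickle
def ray(s,uv,z):
    n=cv2.undistortPoints(np.array(uv,float).reshape(-1,1,2),s["K"],s["dist"]).reshape(-1,2)
    d=np.c_[n,np.ones(len(n))]@s["R"]; c=-s["R"].T@s["t"]
    z=np.broadcast_to(z,len(n)); return c+d*((z-c[2])/d[:,2])[:,None]
def proj(s,X):
    return cv2.projectPoints(np.array(X,float).reshape(-1,3),cv2.Rodrigues(s["R"])[0],s["t"],s["K"],s["dist"])[0].reshape(-1,2)
E
python3 - <<'E'
from h import *
s=pickle.load(open("d0.pkl","rb"))["top"]
cr=lambda p:np.array(p)/4-.125*3+[265,120]
px=cr([[50,77],[323,43],[188,388],[278,368]])
W=ray(s,px,[.126,.126,.122,.122])
M=np.array([[144.5,67.5],[144.5,-67.5],[-11,23],[-11,-23]])/1e3
w=W[:,:2];a=M-M.mean(0);b=w-w.mean(0)
psi=np.arctan2((a[:,0]*b[:,1]-a[:,1]*b[:,0]).sum(),(a*b).sum())
R=np.array([[np.cos(psi),-np.sin(psi)],[np.sin(psi),np.cos(psi)]])
o=w.mean(0)-R@M.mean(0)
print("psi",psi,"o",o,"res mm",(w-(M@R.T+o))*1e3)
inv=lambda X:(X[:,:2]-o)@R
print("bolt",inv(ray(s,cr([[192,425],[283,412]]),.088))*1e3)
print("fold",inv(ray(s,cr([[120,355],[340,330]]),.09))*1e3)
hsv=cv2.cvtColor(s["pixels"],cv2.COLOR_RGB2HSV)
m=(hsv[...,1]<60).astype(np.uint8)*255
m[:, :155]=0;m[:,255:]=0;m[:150]=0;m[250:]=0
m=cv2.morphologyEx(m,cv2.MORPH_OPEN,np.ones((3,3)))
c=max(cv2.findContours(m,0,1)[0],key=cv2.contourArea)
e=cv2.fitEllipse(cv2.convexHull(c));print(e)
P=ray(s,cv2.convexHull(c).reshape(-1,2),.03)[:,:2]
(x,y),r=cv2.minEnclosingCircle((P*1000).astype(np.float32));print("dish",x,y,r)
A=np.c_[2*P,np.ones(len(P))];q=np.linalg.lstsq(A,(P**2).sum(1),rcond=None)[0];print(q[:2],np.sqrt(q[2]+q[:2]@q[:2]))
np.savez("g.npz",psi=psi,o=o,dish=q[:2])
lid=ray(s,cr([[570,240],[378,312]]),[.26,.127]);print("lid",inv(lid)*1e3)
E
```

```text
psi 0.1612983043771818 o [0.50114887 0.17401838] res mm [[ 0.82592196 -0.80136795]
 [-0.30892762  0.71894608]
 [-1.87467888 -1.48960086]
 [ 1.35768454  1.57202274]]
bolt [[-27.21306102  20.5368188 ]
 [-26.90893362 -24.43444552]]
fold [[ 11.43461518  50.71614908]
 [  9.13696637 -57.97310423]]
((203.1326904296875, 197.36520385742188), (77.2150650024414, 79.53307342529297), 44.74082565307617)
dish 532.6236572265625 419.7139892578125 84.03594970703125
[0.53253089 0.41968707] 0.08374827108711284
lid [[   9.10882225 -133.81339585]
 [   9.97941734  -72.0372806 ]]
```

Residuals are within 2 mm. The measured dish radius of 83.7 mm and the bolt x of -27 mm both agree with the given values. I'll check IK, then insert the fingers and push.

```bash
cat >> h.py <<'E'
g=np.load("g.npz"); psi=float(g["psi"]); o=g["o"]; dish=g["dish"]
Rc=np.array([[np.cos(psi),-np.sin(psi)],[np.sin(psi),np.cos(psi)]])
def W(x,y,z): return [*(Rc@np.array([x,y])/1e3+o),z/1e3]
def C(p): return (Rc.T@(np.array(p[:2])-o))*1e3
def ori(a): return [np.pi,0,a]
E
python3 - <<'E'
from h import *
from bench import bot,hand,telemetry,eyes
for n,p in dict(pre=W(-58,4,250),ins=W(-58,4,78),end=W(53,4,94),lid0=W(77,-190,240),lid1=W(77,0,240)).items():
    for k in(0,np.pi,np.pi/2,-np.pi/2):
        q=bot.solve_ik(p,ori(psi+k)); print(n,round(k,2),None if q is None else np.round(q,2))
print(bot.solve_ik([*dish,.25],ori(psi+np.pi/2)))
hand.close_gripper(20)
q=[bot.solve_ik(W(-58,4,250),ori(psi+k)) for k in (0,np.pi)]
k=min((i for i in(0,1) if q[i] is not None),key=lambda i:abs(q[i][6]))*np.pi
bot.movep(W(-58,4,250),ori(psi+k))
bot.move_l(W(-58,4,135),vel=.12)
print(bot.move_l(W(-58,4,79),vel=.04,stop_force=8))
s=telemetry.sense();print(k,s["t"],C(s["tool_pos"]),s["tool_pos"],s["force"])
im=eyes.snapshot("scene");cv2.imwrite("pics/s1.png",cv2.resize(im["pixels"][180:340,180:420,::-1],None,fx=3,fy=3))
E
```

```text
pre 0 [-1.04  0.34  0.74  2.17 -0.33  0.75 -1.49]
pre 3.14 [-0.41  0.28 -0.09  2.13  0.04  0.73  1.21]
pre 1.57 [-0.73  0.28  0.31  2.15 -0.13  0.73 -0.17]
pre -1.57 [-0.04  0.32 -0.56  2.11  0.24  0.77  2.55]
ins 0 [-0.72  0.6   0.34  2.31 -0.63  0.33 -1.23]
ins 3.14 [-0.4   0.57 -0.12  2.29  0.23  0.3   1.01]
ins 1.57 [-0.57  0.57  0.12  2.3  -0.23  0.28 -0.08]
ins -1.57 [-0.16  0.6  -0.46  2.27  0.69  0.41  2.11]
end 0 [-0.75  0.67  0.5   2.06 -0.61  0.55 -1.22]
end 3.14 [-0.32  0.62 -0.15  2.03  0.19  0.5   1.13]
end 1.57 [-0.53  0.62  0.16  2.05 -0.2   0.49 -0.06]
end -1.57 [-0.06  0.67 -0.54  2.01  0.59  0.61  2.3 ]
lid0 0 [-0.55  0.53  0.7   1.9  -0.44  0.87 -1.04]
lid0 3.14 [-0.06  0.45 -0.05  1.87  0.03  0.83  1.61]
lid0 1.57 [-0.33  0.47  0.35  1.88 -0.21  0.83  0.29]
lid0 -1.57 [-0.75  0.69  1.12  1.91 -0.74  1.03 -2.29]
lid1 0 [-0.86  0.52  0.69  1.9  -0.43  0.87 -1.37]
lid1 3.14 [-0.32  0.45 -0.13  1.87  0.07  0.83  1.25]
lid1 1.57 [-0.6   0.46  0.29  1.88 -0.17  0.82 -0.07]
lid1 -1.57 [-0.01  0.5  -0.57  1.85  0.34  0.89  2.56]
[-0.91673286  0.53326021  0.25738646  1.7079665  -0.1632003   0.92136324
 -0.43327279]
False
3.141592653589793 5.35 [-57.89459423   4.00957047] [0.44336184 0.16867804 0.07919184] [-0.29060451 -1.02130881 -0.40277361]
```

View pics/s1.png

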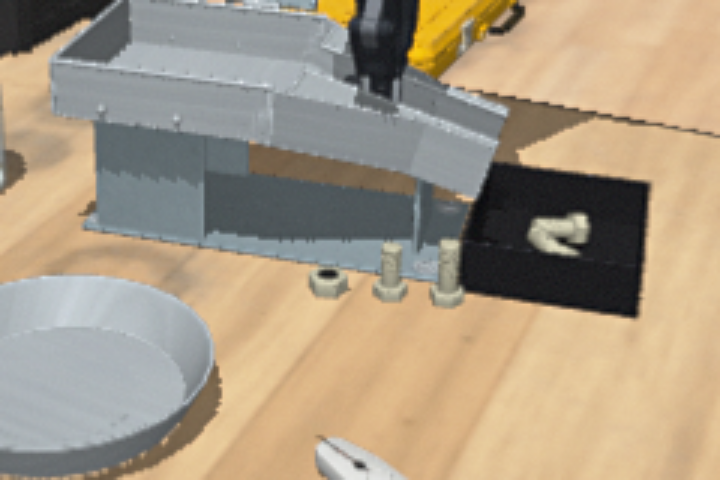

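The fingers are in the slot at crop (380,90) with no contact force, and the bystanders at (325,280), (390,270) and (447,270) are untouched. Now the push.

Run:
```python
from h import *
from bench import bot,hand,telemetry,eyes
for p in [W(-40,4,83.5),W(-20,4,89),W(-2,4,94),W(25,4,94),W(55,4,94)]:
    print(bot.move_l(p,vel=.05,stop_force=25),np.round(telemetry.sense()["force"],1))
p=telemetry.sense()["tool_pos"]; print(C(p))
bot.move_l(W(47,4,94),vel=.05)
bot.move_l(W(47,4,200),vel=.2)
bot.movep(W(-70,120,300),ori(psi+np.pi/2))
s=eyes.snapshot("top");pickle.dump(s,open("d1.pkl","wb"))
cv2.imwrite("pics/t1.png",cv2.resize(s["pixels"][120:270,265:425,::-1],None,fx=4,fy=4,interpolation=cv2.INTER_CUBIC))
print(telemetry.sense()["t"])
```

```text
False [-0.3 -0.8  0.2]
False [-0.5  0.6 -1.1]
False [ 0.7 -0.2  0.5]
False [ 0.2 -0.1  0. ]
False [-0.3  0.6  0.4]
[54.7153853   3.92666242]
10.975
```

View pics/t1.png

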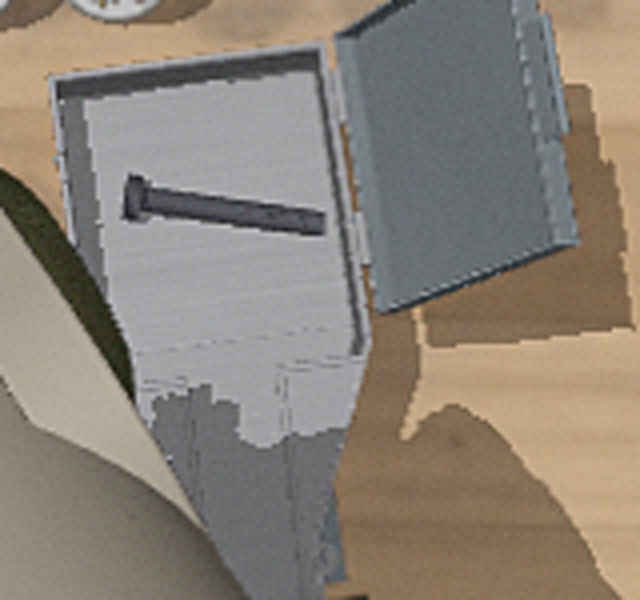

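The bolt lies fully in the hopper, with its head at crop (127,199) and its tip at (325,223). I'll measure it from a dark mask and grasp it.

Run:
```python
from h import *
from bench import bot,hand,telemetry,eyes
s=pickle.load(open("d1.pkl","rb"))
gr=cv2.cvtColor(s["pixels"],cv2.COLOR_RGB2GRAY)
m=np.zeros_like(gr); m[160:182,292:348]=(gr[160:182,292:348]<95)*255
n,l,st,_=cv2.connectedComponentsWithStats(m); i=1+st[1:,4].argmax()
v,u=np.nonzero(l==i)
P=ray(s,np.c_[u,v],.098)[:,:2]
vx,vy,x0,y0=cv2.fitLine((P*1000).astype(np.float32),cv2.DIST_HUBER,0,.01,.01).ravel()
d=np.array([vx,vy]); d*=np.sign(d[1]); t=(P*1000-[x0,y0])@d
ctr=(np.array([x0,y0])+d*(t.max()+t.min())/2)/1e3
print("len",t.max()-t.min(),"ctr chute",C(ctr),"dir chute",Rc.T@d,"n",len(v))
yaw=np.arctan2(d[1],d[0])  # tool x along bolt
gp=ctr+d*.005
np.savez("b.npz",ctr=ctr,d=d,gp=gp)
for a in(yaw,yaw+np.pi): print(bot.solve_ik([*gp,.1],ori(a)))
for sx in(-1,1): 
  for sy in (-1,1): 
    f=gp+sx*.057*np.array([-d[1],d[0]])+sy*.011*d; print("finger corner",C(f))
```

```text
len 98.3132641921672 ctr chute [74.35789964 -9.18183994] dir chute [0.28118257 0.95965429] n 339
[-0.6198802   0.65076187  0.33425773  2.00150798 -0.38961046  0.55064852
 -0.13743145]
[-0.1822105   0.64288341 -0.32395027  1.97222615  0.35506218  0.58107044
  2.27257508]
finger corner [127.37109754 -30.96717212]
finger corner [133.5571141   -9.85477816]
finger corner [17.97051078  1.08764058]
finger corner [24.15652734 22.20003454]
```

Measured length is 98.3 mm against the given 98, so the pose is good. Next are the grasp and lift.

Run:
```python
from h import *
from bench import bot,hand,telemetry,eyes
b=np.load("b.npz");d=b["d"];gp=b["gp"];yaw=float(np.arctan2(d[1],d[0]))
hand.ungrasp()
bot.movep([*gp,.24],ori(yaw))
bot.move_l([*gp,.13],vel=.15)
print(bot.move_l([*gp,.0935],vel=.05,stop_force=10))
hand.close_gripper(40)
s=telemetry.sense();print(s["finger_gap"],s["gripper_force"],s["force"],s["tool_pos"])
bot.move_l([*gp,.14],vel=.08); bot.move_l([*gp,.24],vel=.15)
s=telemetry.sense();print(s["t"],s["finger_gap"],s["gripper_force"],s["force"])
bot.movep([*(dish+.005*d),.2],ori(yaw))
s=telemetry.sense();print(s["t"],s["finger_gap"],s["gripper_force"])
im=eyes.snapshot("scene");cv2.imwrite("pics/s2.png",cv2.resize(im["pixels"][150:350,100:380,::-1],None,fx=2.5,fy=2.5))
```

```text
False
0.11837745597704497 38.9981335401535 [-0.18757576  0.72902778  1.68776994] [0.57666056 0.18190319 0.09362822]
16.5583 0.11678610603484266 38.98301661014557 [ 0.21397173  0.17584103 -1.13416924]
17.5417 0.11944299790957266 38.982914686203
```

View pics/s2.png

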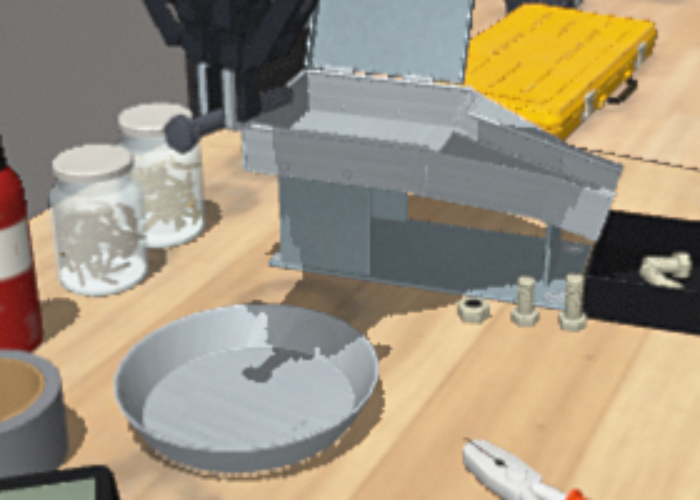

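The bolt is held, with its head at crop (183,133), and its shadow falls inside the dish at (290,362). I'll lower and release it.

Run:
```python
from h import *
from bench import bot,hand,telemetry,eyes
b=np.load("b.npz");d=b["d"];p=dish+.005*d
bot.move_l([*p,.05],vel=.12)
print(bot.move_l([*p,.0085],vel=.03,stop_force=5),telemetry.sense()["tool_pos"])
hand.ungrasp(); bot.sleep(.4)
bot.move_l([*p,.06],vel=.06); bot.move_l([*p,.3],vel=.25)
hand.close_gripper(20)
bot.movep(W(40,-30,370),ori(psi+np.pi/2))
bot.movep(W(77,-195,340),ori(psi+np.pi/2))
s=telemetry.sense();print(s["t"],C(s["tool_pos"]))
im=eyes.snapshot("top");cv2.imwrite("pics/t2.png",cv2.resize(im["pixels"][80:320,150:450,::-1],None,fx=2.5,fy=2.5))
```

```text
False [0.53323213 0.424736   0.00870835]
26.3417 [  77.42531718 -193.90525868]
```

View pics/t2.png

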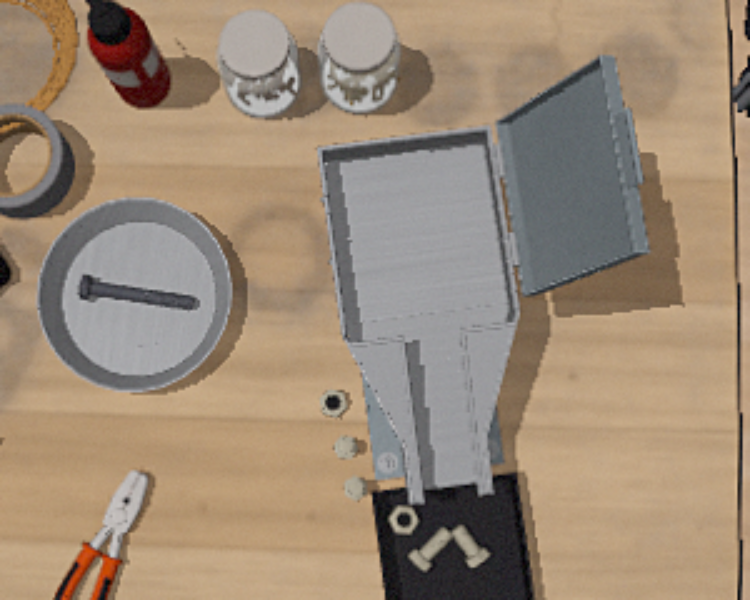

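The bolt is central in the dish, from (90,288) to (197,300), and the lid is still open. The arm isn't where I'd expect it in this view, so I'll check that before pushing.

Run:
```python
from h import *
from bench import bot,hand,telemetry,eyes
im=eyes.snapshot("top");t=telemetry.sense();print(t["tool_pos"],t["orientation"],np.round(t["q"],2),-im["R"].T@im["t"])
print(proj(im,[t["tool_pos"],W(77,-70.5,127),W(77,-116,261)]))
cv2.imwrite("pics/t3.png",im["pixels"][:,:,::-1])
```

```text
[ 0.60858947 -0.00393308  0.33967091] [-3.14116609e+00 -6.48293610e-04  1.73489701e+00] [-0.44  0.38  0.5   1.77 -0.21  1.04  0.3 ] [0.36577772 0.22622121 1.03837306]
[[448.64450392 120.2184804 ]
 [352.83914545 163.47552064]
 [389.62239268 140.96167979]]
```

View pics/t3.png

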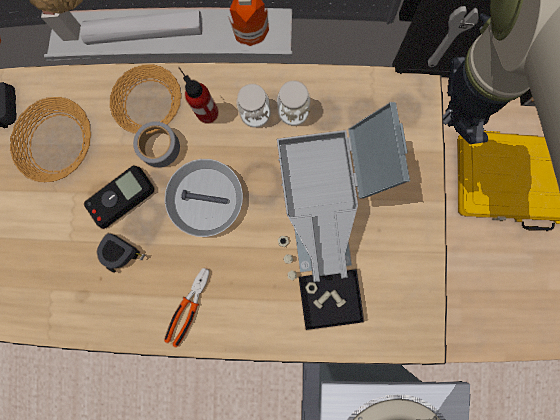

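The arm is consistent: gripper at (455,125) against a predicted TCP of (449,120). Now I'll push the lid over.

Run:
```python
from h import *
from bench import bot,hand,telemetry,eyes
bot.move_l(W(77,-194,240),vel=.15)
for y in(-120,-80,-50,-25,0):
    print(bot.move_l(W(77,y,240),vel=.07,stop_force=30),np.round(C(telemetry.sense()["tool_pos"]),1),np.round(telemetry.sense()["force"],1))
bot.sleep(1)
bot.move_l(W(77,0,330),vel=.2)
bot.movep(W(-70,-150,350),ori(psi+np.pi/2))
s=eyes.snapshot("scene");im=eyes.snapshot("top");pickle.dump((s,im),open("d3.pkl","wb"))
a=cv2.resize(s["pixels"][140:300,180:380,::-1],None,fx=2,fy=2);b=cv2.resize(im["pixels"][110:270,150:430,::-1],None,fx=1.42,fy=2)
cv2.imwrite("pics/f.png",np.hstack([a,cv2.resize(b,(390,320))]));print(telemetry.sense()["t"])
```

```text
False [  76.9 -120.4] [-0.1 -0.2  1.2]
False [ 76.9 -79.9] [-0.9 -0.7  0.3]
False [ 77.  -49.6] [ 0.  -0.4  1.1]
False [ 77.  -24.5] [ 0.7 -0.8  0.3]
False [76.9  0.4] [-0.2  0.2  0.4]
33.3333
```

View pics/f.png

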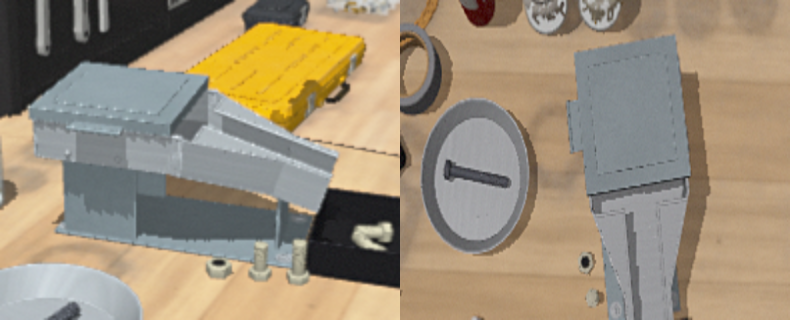

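The lid looks shut and flush on the rim, and the bolt is in the dish. A light press near the free edge will confirm it, using the contact height.

Run:
```python
from h import *
from bench import bot,hand,telemetry,eyes,finish_job
bot.movep(W(77,-50,260),ori(psi+np.pi/2))
for y in(-50,50):
    bot.move_l(W(77,y,175),vel=.2)
    print(bot.move_l(W(77,y,120),vel=.03,stop_force=8),telemetry.sense()["tool_pos"][2])
    bot.move_l(W(77,y,175),vel=.15)
bot.move_l(W(77,50,330),vel=.25)
bot.sleep(.5); print(telemetry.sense()["t"],telemetry.sense()["force"])
```

```text
True 0.14013175338906786
True 0.14006962724350924
39.7167 [-3.55523311e-01 -1.85827700e-01 -2.36637108e-04]
```

The lid is level: contact was at 140.1 mm near both the hinge and the free edge, so it is fully shut.

```bash
python3 -c "
from bench import finish_job
print(finish_job())"
```

```text
the job is handed in; nothing more can be done
None
```

I handed the job in at about 40 s of the 64 s allowed: the bolt lies in the middle of the dish, the hopper lid is shut, and the camera views show the bystanders still standing; no verdict was returned.

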